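# Open the jar of glazing points in the bench block

### The arm

A 6-joint arm with a two-finger parallel gripper is mounted at the origin on the work surface. World frame = base frame: x ahead of the robot, y to its left, z up, the work surface at z = 0. Lengths are in m, angles in rad, forces in N, time in s.
With the tool pointing down it reaches from about 0.375 to 0.9 m from the base axis. Payload 3.1 kg.
Tool frame: the origin (TCP) lies at the centre of the arm's flange, where the gripper is bolted on; the fingertips stand 173 mm ahead of it and the grasp point (between the pads) lies 155 mm ahead of it (tip_extent is the distance from the TCP to the fingertips, in m); z points along the fingers, y is the direction in which the jaws open and shut (so a half turn about z gives the same grasp; the last joint's range is limited). The gripper opens to 85 mm and grips with 20 to 120 N. Pads are 22 mm wide; open, the fingers measure 114 mm over their backs; the gripper's body (76 mm by 85 mm) begins 54 mm behind the grasp point. The pads swing forward as they close: fully open they stand 13 mm farther back than shut.
Start: joints at [-1.454, 0.527, 1.433, -0, 1.181, -0.178], TCP at [0.182, -0.598, 0.405] pointing down, gripper open.
Joint ranges: [-3.08, 3.08], [-0.75, 2.2], [0.22, 2.44], [-1.43, 4.57], [0, 2.65], [-2.85, 2.85]. Speed limits (rad/s): [2.79, 2.79, 3.14, 3.14, 3.14, 3.14].

### API

Orientations are given as a unit quaternion [x, y, z, w].
In Python, from station import sense, snapshot, sign_off, tip_extent gives the robot as it stands. The module is installed in compiled form; this text tells all that it offers.
- The arm moves only by the tool servo_tool, never from a script. Its argument "rows" is a list of rows, each a list of 3 entries, a list of its own where there are three numbers: the shift along the tool's x, y, z in mm, then the turn about the tool's z in degrees, then the opening, from -1 (shut) to 1 (fully open), so that 0 is half open. A call has 1 to 8 rows; each row is the pose to reach, as a shift and turn from the pose measured when the call began, along the tool's axes at that moment; what a row does not reach only later rows make up. A row lasts 1/10 s, in which the tool goes at most 50 mm and 8.59 degrees, less where a joint would pass 70% of its speed; a pose out of reach is approached as far as the arm can. A call with a gripper value outside its range is refused whole. The fingers move at their own pace and stop on an object; "force" is the grip in N (left out, the last holds). Time passes only in rows, so rows that repeat a pose let the fingers close. It gives the time, the measured TCP pose, the force and the opening at its end, in the units of the state.
- sense(): the state, without advancing time (a new reading comes with each control period).
- snapshot(name): name is "side" or "top" or "wrist"; returns a dict with "image" (420x560x3 uint8, blue, green, red), "z_map" (420x560 float32, m along the optical axis (not along the pixel's ray), 0 where there is no reading), "vertical_fov" (degrees; the focal length in pixels is half the picture's height over the tangent of half this angle, whatever the lens; pixels are square), "cx", "cy" (the principal point, pixels), "k1" (the pictures are not rectified: a ray, as slopes to the right and down, at radius r is drawn at 1 + k1 r^2 times it, then the intrinsics apply), "cam_to_world" (4x4, takes a point from camera to world coordinates). Camera axes: x right, y down, z forward; pixel columns grow to the right and rows downward; lengths in m; the calibration is good to about 2 mm. A picture is of the moment at which its call begins.
- sign_off(): hands the job in, once; it reports no verdict.
The state is a dict: "t": time; "q": joint angles; "qd": joint speeds; "tau": joint torques, N m; "tcp_pos": TCP position; "tool_rot": TCP orientation; "force": force on the tool from outside, world axes, zero at the start; "ft_torque": the same for the moment, N m; "finger_gap": opening from 0.0 (shut) to 1.0 (fully open).
Only numpy, scipy, OpenCV 4.12 (cv2) and the standard library are available. Lean on these libraries where they do the work, as an engineer would, in place of code of your own. Each camera call takes 0.05 s, during which the arm holds its last target. There are 200 camera calls.

### The job

Stand the red-capped jar in the empty square well of the wooden block, pushed fully down so that the well braces it, then unscrew the tight red cap, turning only until its threads let go. Lift the cap straight off and finish still holding it in the gripper, level, about two centimetres above the jar's mouth, with the jar still down in its well and the other jars and the tools left where they were.

Things in the scene. Friction and masses are not known exactly. Their poses are not given: they have to be found in the camera images.
- jar: Loose square clear-glass jar of brass glazing points, about 0.28 kg. Body 62 x 62 mm, 74 mm tall to its shoulder, foot bevelled; round neck 39 mm across, rim at 96 mm with a 2 mm springy seal ring on it. Origin: centre of the underside; z up, x and y square to the side walls. It fits the well in any of its four quarter-turn positions.
- cap: Loose red ribbed screw cap on the jar, 56 mm outside diameter, 22 mm tall, 45 g. Origin: centre of the skirt's lower edge, z up. Screwed down, it is 79 mm above the jar's underside: the skirt ends 5 mm above the shoulder (fingertips that go lower strike the shoulder), its top at 101 mm. The closed jar can be lifted by its cap. A white dab marks its +x edge.
- cap_dab (a point): White paint dab on the cap's top edge, 28 mm from its axis on the cap's +x side, 22 mm above the skirt's lower edge. At the start it points 2.45 rad clockwise (seen from above) of the jar's dab. The dabs line up in the middle of the range in which the threads are free; stop turning there, leaving them lined up to within 0.65 rad.
- jar_dab (a point): White paint dab at the top of the jar's +x wall, 31 mm from its axis, 62 mm up. Thread: opens anticlockwise seen from above; first resists with 0.35 to 0.5 N m, then less, the cap rising up to 3 mm; free after 2.05 rad (117 degrees) of turn relative to the jar, usually two grasps. Then it lies loose on the seal. Turned on unlifted, it strikes the next thread end at 2.85 rad.
- rack: Light wooden block screwed to the bench, 100 (x) x 210 (y) x 45 mm tall, two square wells along its y axis, 110 mm between centres; the well on its +y side is empty, that on its -y side holds the blue-capped jar. Origin: centre of the underside.
- well (a point): Centre of the floor of the empty square well: 65 x 65 mm, 35 mm deep, its floor 10 mm above the bench, walls parallel to the x and y axes of the block (same attitude as rack).
- green_jar: Closed jar of the same shape with a green cap, 0.5 kg, standing on the bench; bystander. Origin: centre of the underside.
- blue_jar: Closed jar of the same shape with a blue cap, 0.5 kg, in the other well; bystander. Origin: centre of the underside.
- hammer: Glazier's hammer with wooden handle lying flat, 260 mm long, 25 mm high; bystander. Origin: under the middle of the handle, x towards the head.
- knife: Putty knife with grey handle lying flat, 207 mm long, 22 mm high; bystander. Origin: under the middle, x towards the blade.
- brush: Round paint brush with wooden handle lying flat, 240 mm long, 31 mm high; bystander. Origin: under the ferrule, x towards the bristles.
- pliers: Side cutters with blue and black grips lying flat, 160 mm long, 16 mm high; bystander. Origin: at the joint, x towards the jaws.
Not all that is in view belongs to the job. Of the things shaped like the cap, the red one is meant.

How it is judged:
On the way, in this order (a step that is already met when the one before it is completed fails the run):
1. the jar stands fully down in the empty well, its cap still screwed on (horizontal distance between jar and well below 0.005 m and height (world z) of jar below 0.0125 m and angle between jar's own z axis and vertical below 0.06 rad and z of cap in the frame of jar below 0.081 m), for 0.2 s.
2. the cap is off its threads, the jar still down in the well (z of cap in the frame of jar above 0.09 m and height (world z) of jar below 0.0125 m and horizontal distance between jar and well below 0.005 m), for 0.2 s.
At the end, for the whole second after the job is handed in: Jar upright in the well, within 5 mm of centre and 2.5 mm of the floor. Cap held by the fingers, still, off the jar, level within 0.2 rad, within 15 mm of the jar's axis, its lower edge 8 to 49 mm above the rim, its dab within 0.65 rad of the jar's dab (horizontal distance between jar and well below 0.005 m and height (world z) of jar below 0.0125 m and angle between jar's own z axis and vertical below 0.06 rad and z of cap in the frame of jar between 0.104 and 0.145 m and horizontal distance between cap and jar below 0.015 m and angle between cap's own z axis and vertical below 0.2 rad and angle between the x axis of cap and the x axis of jar, either way round below 0.65 rad and contact force between the fingers and cap above 2 N and contact force between cap and jar below 0.2 N and linear speed of cap below 0.02 m/s); the arm keeps its last pose, push and grip.
It fails at once if the cap comes off while the jar is not down in the well (z of cap in the frame of jar above 0.088 m and (height (world z) of jar above 0.018 m or horizontal distance between jar and well above 0.008 m)).
It fails at once if another jar or a tool on the bench is moved by more than 3 cm (the jar in the other well by 1 cm) (distance of any of green_jar, hammer, knife, brush, pliers from where it was at the start of the episode above 0.03 m or distance of blue_jar from where it was at the start of the episode above 0.01 m).
It also fails if it takes over 59 s, if anything falls off the work surface, if the arm or the gripper's body presses on something with over 40 N, if the wrist force passes 120 N, or if a joint passes its speed limit or range.

## Working session

There is one attempt and no reset: what is moved stays moved. The work goes in short steps, Python scripts to look and compute and a tool call to move; the robot and the scene stay as the last step left them, time stands still between calls to the robot, and variables do not carry over. Pictures are saved under pics/ and viewed, about 8 in all and at most 12, crops included, and the job is handed in when it is done.

Besides the shell and the picture viewer there is one more tool, called after "Emit:" as a command line: name --argument value ..., lists and objects as JSON in quotes. servo_tool: Moves the arm, as the interface text tells. Its arguments: {"type":"object","properties":{"rows":{"type":"array"},"force":{"type":"number"}},"required":["rows"]}

```bash
mkdir -p pics
cat > h.py <<'E'
import numpy as np, cv2
from station import sense, snapshot, sign_off, tip_extent
def K(s):
    h=s["image"].shape[0]; return h/2/np.tan(np.radians(s["vertical_fov"])/2)
def ray(s,u,v):
    f=K(s); d=np.array([(u-s["cx"])/f,(v-s["cy"])/f]); p=d.copy()
    for _ in range(20): p=d/(1+s["k1"]*(p@p))
    T=s["cam_to_world"]; return T[:3,3],T[:3,:3]@np.array([p[0],p[1],1])
def onz(s,u,v,z):
    o,d=ray(s,u,v); return o+d*(z-o[2])/d[2]
def pt(s,u,v):
    o,d=ray(s,u,v); return o+d*s["z_map"][int(round(v)),int(round(u))]
def proj(s,P):
    T=s["cam_to_world"]; p=T[:3,:3].T@(np.asarray(P)-T[:3,3]); a=p[:2]/p[2]; a=a*(1+s["k1"]*(a@a)); return a*K(s)+[s["cx"],s["cy"]]
E
python3 - <<'E'
from h import *
for n in("top","side"):
    s=snapshot(n); cv2.imwrite(f"pics/{n}0.png",s["image"]); np.save(f"{n}0.npy",s,allow_pickle=True); print(n,s["cam_to_world"].round(3).tolist(),s["vertical_fov"],s["k1"])
print(sense())
E
```

```text
top [[0.001, -0.996, 0.091, 0.451], [-1.0, 0.0, 0.009, -0.048], [-0.009, -0.091, -0.996, 1.395], [0.0, 0.0, 0.0, 1.0]] 49.61472629398337 0.03741254955448299
side [[0.994, -0.084, 0.064, 0.474], [-0.104, -0.68, 0.726, -1.237], [-0.018, -0.729, -0.684, 1.215], [0.0, 0.0, 0.0, 1.0]] 42.563235531993406 0.007207756730058692
{'t': 0.1, 'q': array([-1.45349141e+00,  5.28400961e-01,  1.43377689e+00, -2.18155266e-05,
        1.18141169e+00, -1.78500954e-01]), 'qd': array([-0.00066616, -0.00233705, -0.00209958,  0.0015172 ,  0.00299672,
       -0.00332981]), 'tau': array([ 1.31572415e-04, -4.43302238e+01, -1.78585714e+01, -2.89608342e-04,
        3.93865543e-03, -6.54473649e-07]), 'tcp_pos': array([ 0.18218278, -0.59753582,  0.40381321]), 'tool_rot': array([ 9.89081180e-01,  1.47368321e-01,  2.04633149e-05, -9.98286952e-04]), 'force': array([ 0.06773046, -0.47666717, -0.2130518 ]), 'ft_torque': array([-0.05255441,  0.00937017,  0.00782013]), 'finger_gap': 1.0004794924043778}
```

View pics/top0.png

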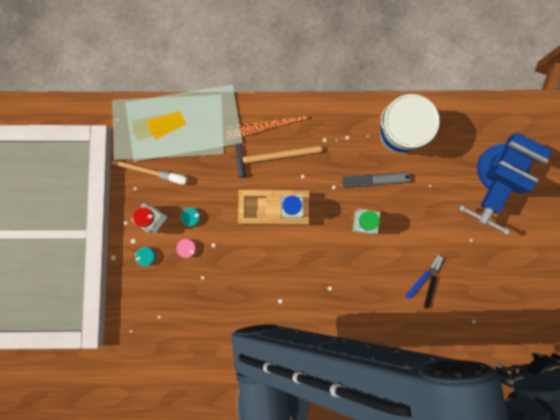

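View pics/side0.png

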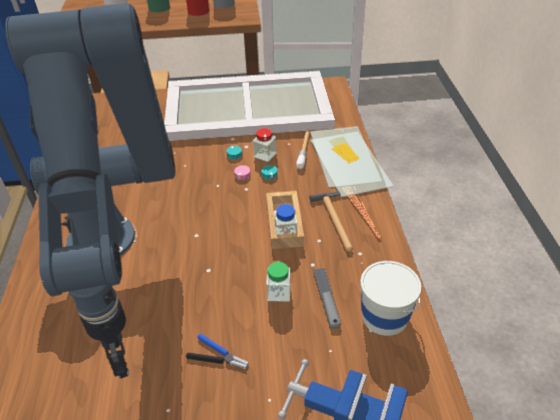

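The top view shows the red cap on a jar at (144,217), which is (264,136) in side. Other caps in the top view are blue on a jar in the rack (292,206), green on a jar (369,220), and loose teal/pink ones at (191,217), (145,257) and (186,248). Only the red one fits the description. The empty well is near (251,207).

Run:
```python
from h import *
S={n:np.load(f"{n}0.npy",allow_pickle=True).item() for n in("top","side")}
s=S["top"]; 
for n,(u,v),z in [("red",(144,217),.101),("blue",(292,206),.111),("green",(369,220),.101),("teal",(191,217),.02),("well",(251,207),.045)]:
    print(n,onz(s,u,v,z).round(3),pt(s,u,v).round(3))
hsv=cv2.cvtColor(s["image"],cv2.COLOR_BGR2HSV)
for n in S:
    s=S[n];h=cv2.cvtColor(s["image"],cv2.COLOR_BGR2HSV)
    m=(((h[...,0]<6)|(h[...,0]>174))&(h[...,1]>190)&(h[...,2]>80)).astype(np.uint8)
    c=[(st.tolist(),ce.round(1).tolist()) for st,ce in zip(*cv2.connectedComponentsWithStats(m)[2:4]) if 20<st[4]<5000]; print(n,c)
for p in [(60,160),(95,200),(251,207),(270,207)]: print(p,pt(S["top"],*p).round(3))
a=cv2.resize(S["top"]["image"][180:240,120:320],None,fx=4,fy=4,interpolation=2)
b=cv2.resize(S["side"]["image"][110:260,210:360],None,fx=2.4,fy=2.4,interpolation=2)
im=np.zeros((600,800,3),np.uint8);im[:240]=a;im[240:,:360]=b
cv2.imwrite("pics/c1.png",im)
```

```text
red [0.543 0.364 0.101] [0.543 0.364 0.101]
blue [ 0.573 -0.058  0.111] [ 0.573 -0.058  0.11 ]
green [ 0.534 -0.277  0.101] [ 0.534 -0.276  0.105]
teal [0.548 0.248 0.02 ] [0.548 0.247 0.026]
well [0.577 0.064 0.045] [0.58  0.067 0.003]
top [([133, 208, 20, 18, 256], [141.8, 216.7])]
side []
(60, 160) [0.724 0.651 0.017]
(95, 200) [0.598 0.531 0.04 ]
(251, 207) [0.58  0.067 0.003]
(270, 207) [0.577 0.007 0.042]
```

View pics/c1.png

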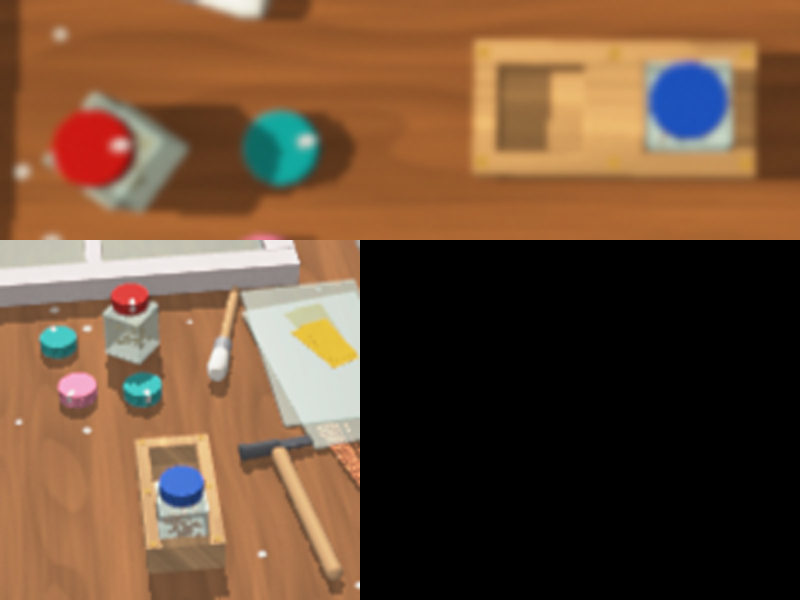

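The crop confirms the red-capped jar, turned about 30–45°, at ≈(0.543, 0.364). It also shows the empty well at the left end of the rack. I'll move over the jar by way of x≈0.5, which avoids reaching too close to the base.

```bash
cat >> h.py <<'E'
def psi():
    x,y,z,w=sense()["tool_rot"]; return 2*np.arctan2(y,x)
def to(*P):
    from scipy.spatial.transform import Rotation as R
    s=sense(); r=R.from_quat(s["tool_rot"]).as_matrix(); p=np.degrees(np.arctan2(r[1,0],r[0,0]))
    print("t",round(s["t"],2),"tcp",s["tcp_pos"].round(4),"psi",p.round(2),"q6",s["q"][5].round(3),"gap",round(s["finger_gap"],3),"F",s["force"].round(1),"tool z",r[:,2].round(4))
    for q in P: print(q,"->",(r.T@(np.array(q[:3])-s["tcp_pos"])*1000).round(1), "turn" ,round(p-q[3],1) if len(q)>3 else "")
E
python3 -c "
from h import *
to((.5,-.2,.41,17),(.54,.1,.41,17),(.543,.364,.41,17))"
```

```text
t 0.1 tcp [ 0.1822 -0.5975  0.4038] psi 16.95 q6 -0.179 gap 1.0 F [ 0.1 -0.5 -0.2] tool z [-3.e-04  2.e-03 -1.e+00]
(0.5, -0.2, 0.41, 17) -> [ 419.9 -287.6   -5.5] turn -0.1
(0.54, 0.1, 0.41, 17) -> [ 545.6 -562.9   -4.9] turn -0.1
(0.543, 0.364, 0.41, 17) -> [ 625.5 -814.6   -4.4] turn -0.1
```

Emit:
servo_tool --rows '[[[420,-288,-5],0,1],[[420,-288,-5],0,1],[[420,-288,-5],0,1],[[420,-288,-5],0,1],[[420,-288,-5],0,1],[[420,-288,-5],0,1],[[420,-288,-5],0,1],[[420,-288,-5],0,1]]'

```text
t: 0.9
tcp_pos: [0.4325, -0.2834, 0.4083]
tool_rot: [0.989, 0.147, -0.0, -0.001]
force: [0.8, -0.9, -0.7]
finger_gap: 0.999
```

Emit:
servo_tool --rows '[[[110,-240,0],0,1],[[110,-240,0],0,1],[[110,-240,0],0,1],[[110,-240,0],0,1],[[110,-240,0],0,1],[[110,-240,0],0,1],[[110,-240,0],0,1],[[110,-240,0],0,1]]'

```text
t: 1.7
tcp_pos: [0.4678, -0.0216, 0.4088]
tool_rot: [0.989, 0.148, -0.0, -0.001]
force: [0.6, -1.3, 0.2]
finger_gap: 0.995
```

```bash
python3 -c "
from h import *
to((.54,.364,.41,17),(.577,.064,.41,17))"
```

```text
t 1.7 tcp [ 0.4678 -0.0216  0.4088] psi 17.01 q6 0.987 gap 0.995 F [ 0.6 -1.3  0.2] tool z [-8.0e-04  1.9e-03 -1.0e+00]
(0.54, 0.364, 0.41, 17) -> [ 181.8 -347.6   -0.6] turn 0.0
(0.577, 0.064, 0.41, 17) -> [129.4 -49.9  -1.2] turn 0.0
```

Emit:
servo_tool --rows '[[[115,-40,0],0,1],[[115,-40,0],0,1],[[115,-40,0],0,1],[[115,-40,0],0,1],[[115,-40,0],0,1]]'

```text
t: 2.2
tcp_pos: [0.566, 0.049, 0.4081]
tool_rot: [0.989, 0.147, -0.001, -0.001]
force: [0.3, 0.1, 0.3]
finger_gap: 1.0
```

```bash
python3 -c "
from h import *
s=snapshot('wrist'); np.save('w0.npy',s); cv2.imwrite('pics/w0.png',s['image']);print(s['cam_to_world'].round(3),s['vertical_fov'])
to((.54,.364,.41,17))"
```

```text
[[ 0.29  -0.914 -0.284  0.639]
 [-0.957 -0.278 -0.084  0.071]
 [-0.003  0.296 -0.955  0.379]
 [ 0.     0.     0.     1.   ]] 63.81462477935653
t 2.25 tcp [0.5655 0.0488 0.4082] psi 16.91 q6 1.164 gap 0.997 F [ 0.5  0.  -0.4] tool z [-0.0031  0.0015 -1.    ]
(0.54, 0.364, 0.41, 17) -> [  67.3 -309.    -1.2] turn -0.1
```

View pics/w0.png

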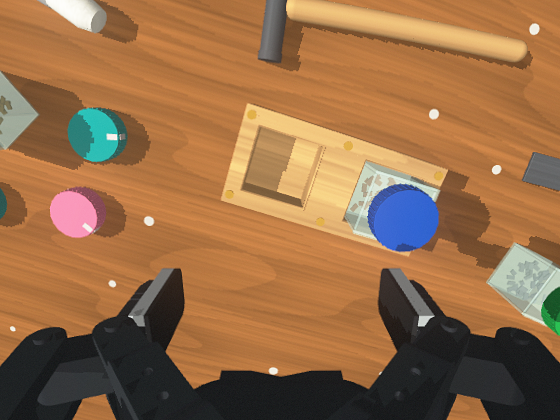

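The wrist view shows the rack's top corners at about (247,103), (221,199) and (449,172). The well corners are near (259,126), (326,148), (308,208) and (243,190), with blue at (404,217).

Run:
```python
from h import *
s=np.load('w0.npy',allow_pickle=True).item()
g=cv2.cvtColor(s['image'],cv2.COLOR_BGR2GRAY)
def ref(L): return cv2.cornerSubPix(g,np.float32(L).reshape(-1,1,2),(4,4),(-1,-1),(3,50,.01)).reshape(-1,2)
C=ref([(247,103),(221,199),(449,172)]); W=ref([(259,126),(326,148),(308,208),(243,190)])
print(C,W)
P=np.array([onz(s,*c,.045) for c in C]); Q=np.array([onz(s,*c,.045) for c in W])
print(P.round(4),[np.linalg.norm(P[0]-P[i]) for i in(1,2)]); d=P[0]-P[2];e=P[0]-P[1];print("rack yaw",np.degrees(np.arctan2(d[1],d[0]))-90,np.degrees(np.arctan2(e[1],e[0])))
print(Q.round(4),Q.mean(0),[np.linalg.norm(Q[i]-Q[i-1]) for i in range(4)])
yaw=np.arctan2(d[1],d[0])-np.pi/2; ex=np.array([np.cos(yaw),np.sin(yaw),0]);ey=np.array([-ex[1],ex[0],0])
m=(P[1]+P[0])/2; print("well from outline",(m-ey*.05).round(4), "from pair", ((P[1]+P[2])/2+ey*.055).round(4))
a=s['image'][90:270,200:460].copy(); cv2.imwrite("pics/c2.png",cv2.resize(a,None,fx=3,fy=3,interpolation=2))
```

```text
[[247.23303 102.53515]
 [220.15982 199.5446 ]
 [447.81863 169.57764]] [[258.97717 124.58321]
 [324.5377  145.50566]
 [308.      208.     ]
 [240.28609 189.4762 ]]
[[ 0.6316  0.1029  0.045 ]
 [ 0.5313  0.1045  0.045 ]
 [ 0.6289 -0.1078  0.045 ]] [np.float64(0.10028116626643047), np.float64(0.2107480860771125)]
rack yaw -0.748104481510083 -0.8680193605679676
[[0.6151 0.0867 0.045 ]
 [0.6145 0.0197 0.045 ]
 [0.5489 0.0152 0.045 ]
 [0.5476 0.0873 0.045 ]] [0.58156734 0.05222935 0.045     ] [np.float64(0.06748195906388599), np.float64(0.06696439325120836), np.float64(0.06575032197406115), np.float64(0.07210900685094379)]
well from outline [0.5808 0.0537 0.045 ] from pair [0.5808 0.0533 0.045 ]
```

View pics/c2.png

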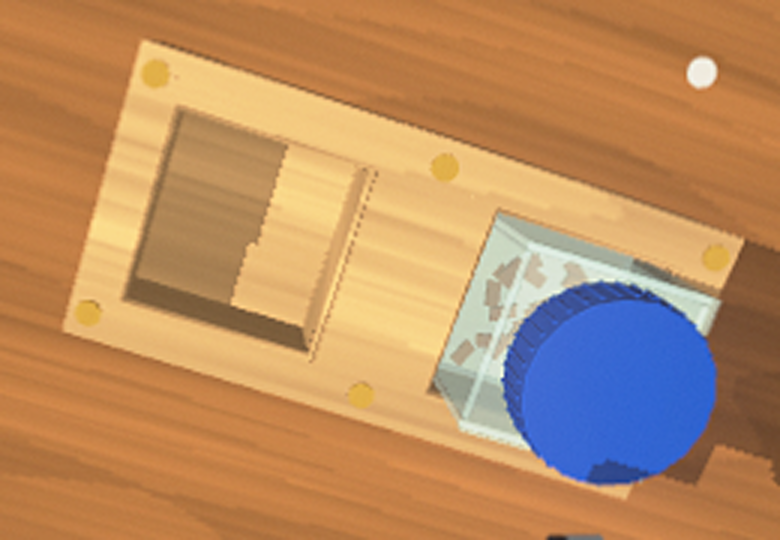

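Emit:
servo_tool --rows '[[[40,-300,0],0,1],[[40,-300,0],0,1],[[40,-300,0],0,1],[[40,-300,0],0,1],[[40,-300,0],0,1],[[40,-300,0],0,1],[[40,-300,0],0,1],[[40,-300,0],0,1]]'

```text
t: 3.05
tcp_pos: [0.5157, 0.3471, 0.4087]
tool_rot: [0.989, 0.148, -0.002, -0.0]
force: [-0.1, -1.0, 0.1]
finger_gap: 1.003
```

The crop gives the well at (0.581, 0.0535) with the rack yawed about −0.8°; the outline measures 100×211 mm. Next, the jar.

```bash
python3 -c "
from h import *
s=snapshot('wrist'); np.save('w1.npy',s); cv2.imwrite('pics/w1.png',s['image'])
to((.54,.364,.41,17))
print(proj(s,(.543,.364,.101)))"
```

```text
t 3.1 tcp [0.5163 0.3461 0.4087] psi 16.87 q6 1.686 gap 0.997 F [-0.9  0.4 -0.3] tool z [-4.e-03  1.e-04 -1.e+00]
(0.54, 0.364, 0.41, 17) -> [ 27.9 -10.2  -1.4] turn -0.1
[271.30358881 161.10597015]
```

View pics/w1.png

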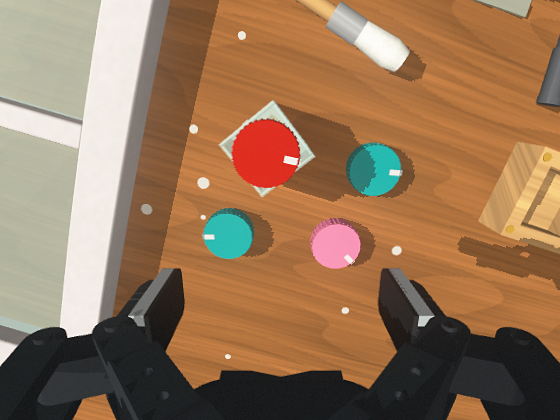

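The wrist view shows the cap centred near (266,153) with its dab at (291,160). The shoulder corners are at about (273,101), (220,145), (262,196) and (315,157).

Run:
```python
from h import *
s=np.load('w1.npy',allow_pickle=True).item()
h=cv2.cvtColor(s['image'],cv2.COLOR_BGR2HSV)
m=(((h[...,0]<6)|(h[...,0]>174))&(h[...,1]>190)&(h[...,2]>170)).astype(np.uint8)
c=max(cv2.findContours(m,0,1)[0],key=cv2.contourArea); (c0,ax,an)=cv2.fitEllipse(cv2.convexHull(c)); print(c0,ax)
cap=onz(s,*c0,.101); print("cap",cap.round(4))
C=[(273,101),(220,145),(262,196),(315,157)]
g=cv2.cvtColor(s['image'],cv2.COLOR_BGR2GRAY)
R=cv2.cornerSubPix(g,np.float32(C).reshape(-1,1,2),(3,3),(-1,-1),(3,50,.01)).reshape(-1,2);print(R)
for L in(C,R):
    Q=np.array([onz(s,*p,.074) for p in L])
    print(Q.round(4).tolist(),Q.mean(0),[round(np.linalg.norm(Q[i]-Q[i-1]),4) for i in range(4)],[round(np.degrees(np.arctan2(*(Q[i]-Q[i-1])[1::-1]))%90,1) for i in range(4)])
d=onz(s,291,160,.101)-cap; print("cap dab",np.degrees(np.arctan2(d[1],d[0])),np.linalg.norm(d), "jar dab", np.degrees(np.arctan2(d[1],d[0])+2.45))
```

```text
(265.1196594238281, 153.21038818359375) (66.50141906738281, 68.18946838378906)
cap [0.5478 0.3707 0.101 ]
[[272.5027   99.74248]
 [218.17026 144.536  ]
 [261.32867 196.8499 ]
 [314.9207  156.26688]]
[[0.5893, 0.3769, 0.074], [0.5392, 0.4117, 0.074], [0.5046, 0.3626, 0.074], [0.5537, 0.3267, 0.074]] [0.54670153 0.36949815 0.074     ] [np.float64(0.0615), np.float64(0.0609), np.float64(0.0601), np.float64(0.0608)] [np.float64(54.7), np.float64(55.2), np.float64(54.9), np.float64(53.9)]
[[0.5901, 0.3777, 0.074], [0.5391, 0.4134, 0.074], [0.5036, 0.3629, 0.074], [0.5543, 0.327, 0.074]] [0.54681183 0.37025928 0.074     ] [np.float64(0.062), np.float64(0.0623), np.float64(0.0617), np.float64(0.0621)] [np.float64(54.7), np.float64(55.0), np.float64(54.9), np.float64(54.7)]
cap dab -87.82150158674274 0.022046068297930585 jar dab 52.553158220308966
```

```bash
python3 -c "
from h import *
print(tip_extent() if callable(tip_extent) else tip_extent)
to((.5473,.3705,.30,17))"
```

```text
0.1734
t 3.1 tcp [0.5163 0.3461 0.4087] psi 16.87 q6 1.686 gap 0.997 F [-0.9  0.4 -0.3] tool z [-4.e-03  1.e-04 -1.e+00]
(0.5473, 0.3705, 0.3, 17) -> [ 37.2 -14.2 108.6] turn -0.1
```

Emit:
servo_tool --rows '[[[37,-14,60],0,0.4],[[37,-14,109],0,0.4],[[37,-14,109],0,0.4],[[37,-14,109],0,0.4],[[37,-14,109],0,0.4],[[37,-14,109],0,0.4]]' --force 100

```text
t: 3.7
tcp_pos: [0.5479, 0.3699, 0.3022]
tool_rot: [0.989, 0.146, 0.0, -0.001]
force: [0.5, 0.6, -0.0]
finger_gap: 0.701
```

```bash
cat > tip.py <<'E'
from h import *
s=snapshot('wrist'); cv2.imwrite('pics/w2.png',s['image']); z=s['z_map']; f=K(s)
v,u=np.mgrid[:420,:560]; x=np.dstack([(u-s['cx'])/f,(v-s['cy'])/f]); x=cv2.undistortPoints(np.dstack([u,v]).astype(np.float32).reshape(-1,1,2),np.array([[f,0,s['cx']],[0,f,s['cy']],[0,0,1.]]),np.array([s['k1'],0,0,0.])).reshape(420,560,2)
T=s['cam_to_world']; P=(np.dstack([x,np.ones_like(z)])*z[...,None])@T[:3,:3].T+T[:3,3]
S=sense(); p=psi(); d=P-S['tcp_pos']; tx=d[...,0]*np.cos(p)+d[...,1]*np.sin(p); ty=d[...,0]*np.sin(p)-d[...,1]*np.cos(p); tz=-d[...,2]
m=(z>0)&(abs(tx)<.02)&(abs(ty)<.07)&(tz<.185)&(tz>.1)
for q in(m&(ty<-.02),m&(ty>.02)): 
    if q.any(): print(q.sum(),"tz pct",np.percentile(tz[q],[50,90,99,100]).round(4),"ty",ty[q].min().round(4),ty[q].max().round(4))
E
python3 tip.py; python3 -c "
from h import *
to((.5473,.3705,.248,17))"
```

```text
10477 tz pct [0.1132 0.1453 0.1622 0.1675] ty -0.0644 -0.0206
10532 tz pct [0.1134 0.1451 0.1622 0.1677] ty 0.0211 0.0647
t 3.75 tcp [0.5478 0.3701 0.3024] psi 16.85 q6 1.701 gap 0.697 F [ 0.2 -0.7 -0. ] tool z [ 0.      0.0019 -1.    ]
(0.5473, 0.3705, 0.248, 17) -> [-0.4 -0.4 54.4] turn -0.2
```

View pics/w2.png

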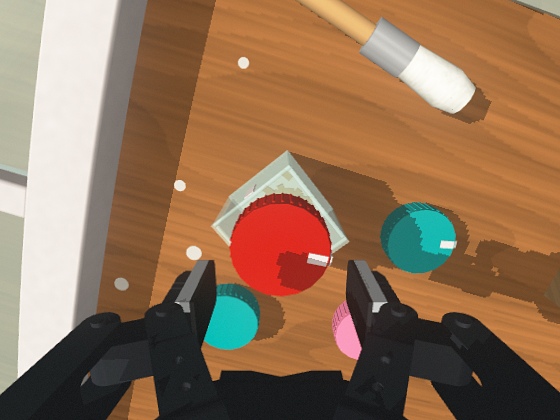

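Fingers straddle the cap symmetrically (inner faces at 212 and 347, cap spanning 231–331), and the tip extent is 167.5 mm at this opening. I'll open slightly, descend and grip.

Emit:
servo_tool --rows '[[[0,0,0],0,0.55],[[0,0,10],0,0.55],[[0,0,25],0,0.55],[[0,0,40],0,0.55],[[0,0,53],0,0.55],[[0,0,53],0,0.55],[[0,0,53],0,0.55]]'

```text
t: 4.45
tcp_pos: [0.5476, 0.3701, 0.2482]
tool_rot: [0.989, 0.146, -0.001, -0.001]
force: [0.5, -0.1, -0.0]
finger_gap: 0.776
```

```bash
python3 -c "
from h import *
to((.5473,.3705,.248,17))"
```

```text
t 4.45 tcp [0.5476 0.3701 0.2482] psi 16.85 q6 1.701 gap 0.776 F [ 0.5 -0.1 -0. ] tool z [-0.0017  0.0011 -1.    ]
(0.5473, 0.3705, 0.248, 17) -> [-0.2 -0.4  0.2] turn -0.2
```

Emit:
servo_tool --rows '[[[0,0,0],0,-0.2],[[0,0,0],0,-0.2],[[0,0,0],0,-0.2],[[0,0,0],0,-0.2],[[0,0,0],0,-0.2]]' --force 100

```text
t: 4.95
tcp_pos: [0.5479, 0.3704, 0.2493]
tool_rot: [0.989, 0.147, 0.0, -0.001]
force: [-0.9, -0.0, 5.5]
finger_gap: 0.629
```

Emit:
servo_tool --rows '[[[0,0,-10],0,-0.2],[[0,0,-25],0,-0.2],[[0,0,-45],0,-0.2],[[0,0,-65],0,-0.2],[[0,0,-80],0,-0.2],[[0,0,-85],0,-0.2],[[0,0,-85],0,-0.2]]'

```text
t: 5.65
tcp_pos: [0.548, 0.3702, 0.3354]
tool_rot: [0.989, 0.147, 0.001, -0.001]
force: [0.1, -0.2, -3.6]
finger_gap: 0.634
```

```bash
python3 -c "
from h import *
to((.581,.0535,.333,16.85+34.4))"
```

```text
t 5.65 tcp [0.548  0.3702 0.3354] psi 16.85 q6 1.701 gap 0.634 F [ 0.1 -0.2 -3.6] tool z [ 0.0017  0.0027 -1.    ]
(0.581, 0.0535, 0.333, 51.25) -> [-60.2 312.7   1.6] turn -34.4
```

The jar is lifted, with about 3.6 N on the wrist. I'll carry it over the well at moderate speed.

Emit:
servo_tool --rows '[[[-4,20,0],-2,-0.2],[[-10,50,0],-7,-0.2],[[-18,90,0],-12,-0.2],[[-26,130,0],-17,-0.2],[[-34,170,0],-22,-0.2],[[-42,210,0],-26,-0.2],[[-50,250,0],-30,-0.2],[[-55,280,0],-33,-0.2]]'

```text
t: 6.45
tcp_pos: [0.5761, 0.0839, 0.3335]
tool_rot: [0.907, 0.422, 0.0, -0.001]
force: [0.5, 0.5, -3.3]
finger_gap: 0.635
```

```bash
python3 -c "
from h import *
to((.581,.0535,.333,16.85+34.4))"
```

```text
t 6.45 tcp [0.5761 0.0839 0.3335] psi 49.92 q6 0.65 gap 0.635 F [ 0.5  0.5 -3.3] tool z [-0.001   0.0022 -1.    ]
(0.581, 0.0535, 0.333, 51.25) -> [-20.1  23.3   0.4] turn -1.3
```

Emit:
servo_tool --rows '[[[-14,16,0],-1,-0.2],[[-20,23,0],-1.3,-0.2],[[-20,23,0],-1.3,-0.2],[[-20,23,0],-1.3,-0.2],[[-20,23,0],-1.3,-0.2]]'

```text
t: 6.95
tcp_pos: [0.5805, 0.0551, 0.3332]
tool_rot: [0.901, 0.433, -0.0, -0.002]
force: [0.0, -0.0, -3.3]
finger_gap: 0.627
```

Run:
```python
from h import *
to((.581,.0535,.333,16.85+34.4))
s=snapshot("wrist"); np.save("w3.npy",s)
a=s["image"].copy(); cv2.imwrite("pics/w3.png",a)
S=snapshot("side"); b=cv2.resize(S["image"][150:270,220:360],None,fx=4,fy=4,interpolation=2)
im=np.zeros((480,800,3),np.uint8); im[:,:560]=b; 
im2=np.vstack([a[:300,:],]) ; cv2.imwrite("pics/c3.png",np.hstack([cv2.resize(a,(453,340)),cv2.resize(b,(347,340))[:, :347]]))
print(proj(s,(.581,.0535,.045)))
```

```text
t 6.95 tcp [0.5805 0.0551 0.3332] psi 51.29 q6 0.576 gap 0.627 F [ 0.  -0.  -3.3] tool z [-0.0018  0.0028 -1.    ]
(0.581, 0.0535, 0.333, 51.25) -> [-0.9  1.4  0.1] turn 0.0
[283.09566068 206.1770504 ]
```

View pics/c3.png

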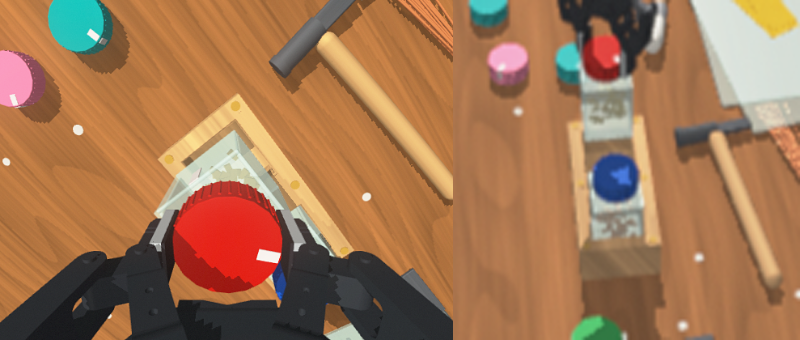

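The jar's walls are parallel to the rack and it hangs over the well. I'll correct by 1–2 mm and lower it in stages.

Emit:
servo_tool --rows '[[[-1,1.5,10],0,-0.2],[[-1,1.5,22],0,-0.2],[[-1,1.5,30],0,-0.2],[[-1,1.5,30],0,-0.2],[[-1,1.5,30],0,-0.2]]'

```text
t: 7.55
tcp_pos: [0.581, 0.0534, 0.3027]
tool_rot: [0.901, 0.433, -0.001, -0.002]
force: [0.3, -0.6, -3.4]
finger_gap: 0.631
```

```bash
python3 -c "
from h import *
to((.581,.0535,.28,16.85+34.4))"
```

```text
t 7.55 tcp [0.581  0.0534 0.3027] psi 51.31 q6 0.573 gap 0.631 F [ 0.3 -0.6 -3.4] tool z [-0.0024  0.0027 -1.    ]
(0.581, 0.0535, 0.28, 51.25) -> [ 0.  -0.  22.7] turn 0.1
```

Emit:
servo_tool --rows '[[[0,0,6],0,-0.2],[[0,0,11],0,-0.2],[[0,0,16],0,-0.2],[[0,0,21],0,-0.2],[[0,0,23],0,-0.2],[[0,0,23],0,-0.2]]'

```text
t: 8.15
tcp_pos: [0.5808, 0.0535, 0.2792]
tool_rot: [0.901, 0.433, -0.001, -0.002]
force: [0.5, -0.7, -3.8]
finger_gap: 0.629
```

```bash
python3 -c "
from h import *
to((.581,.0535,.259,16.85+34.4))"
```

```text
t 8.15 tcp [0.5808 0.0535 0.2792] psi 51.31 q6 0.573 gap 0.629 F [ 0.5 -0.7 -3.8] tool z [-0.0034  0.0028 -1.    ]
(0.581, 0.0535, 0.259, 51.25) -> [ 0.1  0.2 20.2] turn 0.1
```

Bottom at about 0.030, inside the well and without contact. Now down to the floor.

Emit:
servo_tool --rows '[[[0,0,5],0,-0.2],[[0,0,10],0,-0.2],[[0,0,15],0,-0.2],[[0,0,19],0,-0.2],[[0,0,21],0,-0.2],[[0,0,21],0,-0.2],[[0,0,21],0,-0.2]]'

```text
t: 8.85
tcp_pos: [0.5807, 0.0536, 0.2594]
tool_rot: [0.901, 0.433, -0.001, -0.002]
force: [-2.2, -0.1, 5.3]
finger_gap: 0.632
```

```bash
python3 -c "
from h import *
to((.581,.0535,.259,16.85+34.4))"
```

```text
t 8.85 tcp [0.5807 0.0536 0.2594] psi 51.32 q6 0.573 gap 0.632 F [-2.2 -0.1  5.3] tool z [-0.0032  0.0027 -1.    ]
(0.581, 0.0535, 0.259, 51.25) -> [0.1 0.3 0.4] turn 0.1
```

Emit:
servo_tool --rows '[[[0,0,1.5],0,-0.2],[[0,0,2],0,-0.2],[[0,0,2],0,-0.2],[[0,0,2],0,-0.2]]'

```text
t: 9.25
tcp_pos: [0.5806, 0.0537, 0.2593]
tool_rot: [0.901, 0.433, -0.001, -0.002]
force: [-3.2, -0.8, 9.1]
finger_gap: 0.627
```

```bash
python3 -c "
from h import *
to((.581,.0535,.259,16.85+34.4));print(sense()['ft_torque'])"
```

```text
t 9.25 tcp [0.5806 0.0537 0.2593] psi 51.33 q6 0.573 gap 0.627 F [-3.2 -0.8  9.1] tool z [-0.0027  0.0025 -1.    ]
(0.581, 0.0535, 0.259, 51.25) -> [0.1 0.5 0.3] turn 0.1
[0.02187049 0.57520325 0.02127932]
```

The jar is on the floor: TCP 0.2593 matches jar z ≈ 0.010, and the push-back is rising. Now unscrewing anticlockwise, which is negative tool turn.

Emit:
servo_tool --rows '[[[0,0,0],-6,-0.2],[[0,0,0],-12,-0.2],[[0,0,-0.2],-18,-0.2],[[0,0,-0.4],-24,-0.2],[[0,0,-0.6],-30,-0.2],[[0,0,-0.8],-36,-0.2],[[0,0,-1],-42,-0.2],[[0,0,-1],-42,-0.2]]' --force 110

```text
t: 10.05
tcp_pos: [0.5809, 0.0536, 0.2606]
tool_rot: [0.686, 0.727, 0.0, -0.001]
force: [-0.5, 0.3, -1.6]
finger_gap: 0.625
```

```bash
python3 -c "
from h import *
to((.581,.0537,.259,51.3+141));print(sense()['ft_torque'])
s=snapshot('wrist'); h=cv2.cvtColor(s['image'],cv2.COLOR_BGR2HSV)
m=((h[...,1]<60)&(h[...,2]>200)).astype(np.uint8)
for n,q in(('w3',np.load('w3.npy',allow_pickle=True).item()),('now',s)):
  h=cv2.cvtColor(q['image'],cv2.COLOR_BGR2HSV); m=((h[...,1]<60)&(h[...,2]>200)).astype(np.uint8)
  for st,ce in list(zip(*cv2.connectedComponentsWithStats(m)[2:4]))[1:]:
    if 20<st[4]<2000 and 200<ce[0]<360 and 200<ce[1]<370: print(n,st,ce.round(1))
"
```

```text
t 10.05 tcp [0.5809 0.0536 0.2606] psi 93.34 q6 -0.16 gap 0.625 F [-0.5  0.3 -1.6] tool z [-0.0012  0.0022 -1.    ]
(0.581, 0.0537, 0.259, 192.3) -> [0.  0.1 1.6] turn -99.0
[-0.01496988 -0.01056878  0.03082124]
w3 [317 308  30  17 356] [331.5 316.1]
w3 [333 339   5   9  21] [334.8 342.7]
now [317 308  28  17 336] [330.8 315.9]
now [235 347  20  23 255] [241.1 359.7]
now [300 358   7  15  53] [303.8 363.8]
now [279 362  16  13 105] [285.9 368. ]
```

The dab keeps the same pixel relative to the gripper, so the cap isn't slipping. I'll continue turning.

Emit:
servo_tool --rows '[[[0,0,0],-6,-0.2],[[0,0,-0.1],-13,-0.2],[[0,0,-0.3],-20,-0.2],[[0,0,-0.5],-27,-0.2],[[0,0,-0.7],-34,-0.2],[[0,0,-0.9],-41,-0.2],[[0,0,-1.1],-48,-0.2],[[0,0,-1.1],-50,-0.2]]'

```text
t: 10.9
tcp_pos: [0.5805, 0.0537, 0.2616]
tool_rot: [0.315, 0.949, 0.001, -0.002]
force: [-1.4, 0.1, -1.1]
finger_gap: 0.626
```

```bash
python3 -c "
from h import *
to((.581,.0537,.259,51.3+141));print(sense()['ft_torque'])"
```

```text
t 10.9 tcp [0.5805 0.0537 0.2616] psi 143.27 q6 -1.031 gap 0.626 F [-1.4  0.1 -1.1] tool z [-0.0028  0.0023 -1.    ]
(0.581, 0.0537, 0.259, 192.3) -> [-0.4  0.3  2.6] turn -49.0
[-0.00378619  0.18582913 -0.03303344]
```

Emit:
servo_tool --rows '[[[0,0,-0.1],-7,-0.2],[[0,0,-0.2],-14,-0.2],[[0,0,-0.4],-21,-0.2],[[0,0,-0.5],-28,-0.2],[[0,0,-0.6],-35,-0.2],[[0,0,-0.6],-42,-0.2],[[0,0,-0.6],-49,-0.2],[[0,0,-0.6],-49,-0.2]]'

```text
t: 11.7
tcp_pos: [0.5802, 0.0536, 0.2622]
tool_rot: [-0.106, 0.994, 0.001, -0.002]
force: [-1.7, -1.9, -0.6]
finger_gap: 0.622
```

```bash
python3 -c "
from h import *
to((.581,.0537,.259,51.3+141));print(sense()['ft_torque'])
s=snapshot('wrist'); cv2.imwrite('pics/w4.png',s['image']); np.save('w4.npy',s)"
```

```text
t 11.7 tcp [0.5802 0.0536 0.2622] psi -167.82 q6 -1.885 gap 0.622 F [-1.7 -1.9 -0.6] tool z [-0.0037  0.0019 -1.    ]
(0.581, 0.0537, 0.259, 192.3) -> [-0.8 -0.1  3.2] turn -360.1
[-0.17781474  0.21324429  0.01179625]
```

View pics/w4.png

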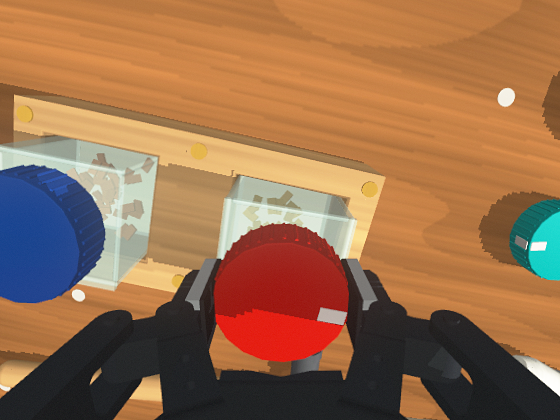

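Dab at (331,316), the same gripper-relative spot, so the cap has turned 141° with the jar still square in its well. Lifting gently.

Emit:
servo_tool --rows '[[[0,0,-1],0,-0.2],[[0,0,-2],0,-0.2],[[0,0,-3],0,-0.2],[[0,0,-4],0,-0.2]]'

```text
t: 12.15
tcp_pos: [0.5803, 0.0535, 0.2663]
tool_rot: [-0.105, 0.994, 0.001, -0.002]
force: [0.1, -0.8, -1.4]
finger_gap: 0.629
```

```bash
python3 -c "
from h import *
to((.5805,.0536,.299));print(sense()['ft_torque'])"
```

```text
t 12.15 tcp [0.5803 0.0535 0.2663] psi -167.97 q6 -1.882 gap 0.629 F [ 0.1 -0.8 -1.4] tool z [-0.0035  0.0019 -1.    ]
(0.5805, 0.0536, 0.299) -> [ -0.1   0.1 -32.7] turn 
[-0.11409347  0.14599898  0.00848477]
```

Emit:
servo_tool --rows '[[[0,0,-4],0,-0.2],[[0,0,-10],0,-0.2],[[0,0,-16],0,-0.2],[[0,0,-22],0,-0.2],[[0,0,-28],0,-0.2],[[0,0,-33],0,-0.2],[[0,0,-33],0,-0.2],[[0,0,-33],0,-0.2]]'

```text
t: 12.95
tcp_pos: [0.5804, 0.0535, 0.2995]
tool_rot: [-0.105, 0.994, 0.001, -0.001]
force: [-0.4, 0.1, -0.2]
finger_gap: 0.627
```

Emit:
servo_tool --rows '[[[0,0,0],0,-0.2],[[0,0,0],0,-0.2],[[0,0,0],0,-0.2]]'

```text
t: 13.25
tcp_pos: [0.5804, 0.0535, 0.2992]
tool_rot: [-0.105, 0.994, 0.001, -0.002]
force: [-0.1, -1.2, -0.2]
finger_gap: 0.63
```

```bash
python3 -c "
from h import *
to((.5805,.0536,.299));print(sense()['ft_torque'])
s=snapshot('wrist'); b=snapshot('side')
h=cv2.cvtColor(s['image'],cv2.COLOR_BGR2HSV); m=((h[...,1]<60)&(h[...,2]>150)).astype(np.uint8)
cv2.imwrite('pics/c5.png',np.hstack([s['image'][:400,:430],cv2.resize(b['image'][165:265,230:320],None,fx=4,fy=4,interpolation=2)]))"
```

```text
t 13.25 tcp [0.5804 0.0535 0.2992] psi -167.97 q6 -1.882 gap 0.63 F [-0.1 -1.2 -0.2] tool z [-0.0039  0.0019 -1.    ]
(0.5805, 0.0536, 0.299) -> [-0.2  0.1  0.2] turn 
[-0.04353911 -0.03418081  0.01805154]
```

View pics/c5.png

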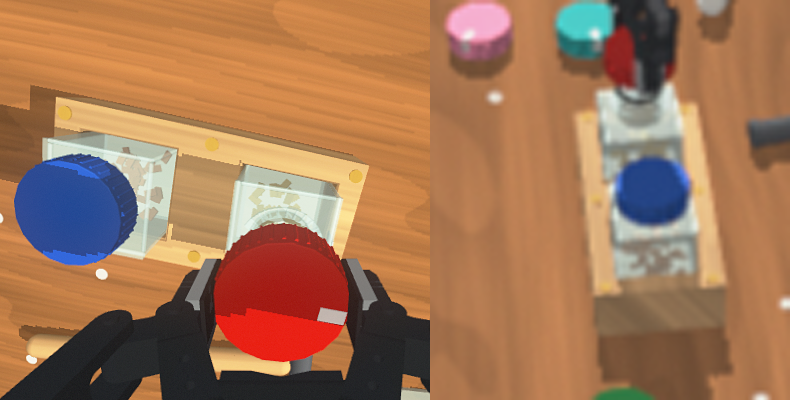

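The cap is off and held level, with the jar's bare neck below it. The jar is still in its well, and the wrist force is only about 0.2 N. Handing in.

```bash
python3 -c "
from h import *
print(sign_off()); to()"
```

```text
the job is handed in; nothing more can be done
None
the job is handed in; nothing more can be done
```

The job is handed in. The red-capped jar is in the empty well, and its cap is off and held above the mouth. The sign-off gave no verdict.

- **Seating:** I lifted the jar by its cap and turned it 34° to match the well. I lowered it until the floor pushed back with about 9 N, which puts the jar's base at about 0.010 m.
- **Unscrewing:** I turned the cap 141° anticlockwise in a single grasp. The white dab stayed at the same pixel relative to the gripper, so the cap did not slip.
- **Lifting:** I raised the cap straight up, to about 119 mm above the jar's underside. That is about 2 cm above the mouth.

My last checks, at 13.25 s, showed:
- **Cap:** held and level to within about 0.3°.
- **Wrist:** vertical force of only 0.2 N, far below the jar's weight.
- **Jar:** still in its well with its bare neck showing.
- **Blue jar:** still in its well.
- **Other items:** I never touched the green jar or the tools, but I did not measure them again at the end.

I never saw the jar's own dab directly. The alignment of the two dabs is worked out from the 2.45 rad start offset, which agreed with the jar's measured angle to about 2°. Some readings before the cap came free were noisy, with up to 0.3 N m of moment on the wrist, but no check failed.

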